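# Stack the small sieve set in the shaker's nest and swing the hold-down over it

### The job

Set up the small sieve set on the sieve shaker: slide the receiving pan along the deck into the horseshoe nest, its flange under the lips, until it stops, then stack the wide sieve squarely on the pan and the lid with the knob on the sieve, each fully nested and level. Last, swing the hold-down arm round to its stop so that its pad stands over the lid's knob. Leave the other things on the bench where they are.

Things in the scene. Friction and masses are not known exactly. Their poses are not given: they have to be found in the camera images.
- shaker: Small sieve shaker, fixed: grey housing 250 (x) by 180 mm (y), flat aluminium deck 65 mm above the bench. Origin under its middle at bench level; x points from its front (control strip, nearest the robot) to its back. The front of the deck is a clear apron; the nest is on the back half, the hold-down column behind it.
- nest (a point): The pan origin's home: on the deck, 36.5 mm along the shaker's x, same axes. The nest is a dark steel horseshoe open to -x: walls 6 mm high, 81 mm apart, round at the back (1.5 mm free round the pan's flange), under a 4 mm lip (top 10 mm over the deck) reaching in to 69 mm clear width, so the flange must slide in from -x. Lips start 36 mm before this point; lead-ins flare 22 mm further, to 108 mm.
- column (a point): Hinge axis of the hold-down arm, on an 18 mm steel column (hub 28 mm) behind the nest, 75.5 mm beyond point nest along the shaker's x; the point is at the top of the arm bar, 157 mm above the bench.
- holddown (a joint): Hold-down arm, swings level about the column. 0 = hard stop, arm pointing to the shaker's -x over the nest; it opens clockwise seen from above (1.57: along the shaker's +y). Slightly stiff (0.5 N at the post), stays where left. Bar 16 mm wide, 149 to 157 mm above the bench; a 26 mm pad 77 mm from the axis hangs to 146.5 mm, 2.5 mm over the knob of a nested stack.
- post (a point): Top of the black upright handle post (12 mm thick, 33 mm tall above the bar, top 190 mm above the bench) on the free end of the hold-down arm, 108 mm from the column axis. Push it to swing the arm.
- pan: Receiving pan, plain steel, loose on the front of the deck: open round cup 64 mm outside, 58 mm inside, 24 mm tall over all, inner floor 4 mm up, on a flat flange 78 mm wide, 4 mm thick. Origin at the centre of its underside, z up. 0.16 kg. Slides on the deck: push it from outside, or draw it along with fingertips inside the cup against the far wall.
- sieve: The wide sieve, plain steel, upright on the bench: round frame 64 mm outside (65 at the top bead), 58 mm inside, 33 mm tall over all, the lowest 7 mm a bevelled skirt of 55 mm that nests in the pan with 1.3 mm free all round. Open above its mesh. Origin at the centre of its underside, z up; nested, 17 mm above the pan's. 0.13 kg. May have changed places with the lid.
- lid: Lid: plain steel disc 64 mm wide, 5 mm thick, over a bevelled 55 mm skirt 6 mm deep (1.3 mm free all round in the sieve); on top a straight black knob 20 mm thick, 24 mm tall; 35 mm tall over all. Stands on its skirt on the bench. Origin at the centre of its underside, z up; nested, 27 mm above the sieve's. 0.13 kg.
- spare_sieve: Bystander: the narrow sieve, same form but only 46 mm wide. Origin at the centre of its underside.
- brush: Bystander: sieve brush lying on the bench, 170 mm long, wooden handle. Origin under its middle.
- scoop: Bystander: steel sample spoon lying on the bench, 180 mm long. Origin under its middle.
- dish: Bystander: clear shallow dish, 90 mm wide, 22 mm high. Origin at the centre of its underside.
- jar: Bystander: small white bottle with a ribbed screw cap, 56 mm wide, 85 mm tall. Origin at the centre of its underside.
There are look-alikes about, which are no part of the job. Leave any pink or turquoise look-alike of the lid alone.

How it is judged (in metres and radians):
On the way, in this order (a step that is already met when the one before it is completed fails the run):
1. the pan is home in the nest (x of pan in the frame of nest between -0.006 and 0.006 m and y of pan in the frame of nest between -0.004 and 0.004 m and z of pan in the frame of nest between -0.003 and 0.003 m and angle between pan's own z axis and vertical below 0.05 rad), for 0.2 s.
2. the sieve is nested on the pan (all of step 1 and horizontal distance between sieve and pan below 0.003 m and z of sieve in the frame of pan between 0.015 and 0.019 m and angle between sieve's own z axis and vertical below 0.052 rad), for 0.2 s.
3. the lid is nested on the sieve (all of step 2 and horizontal distance between lid and sieve below 0.003 m and z of lid in the frame of sieve between 0.025 and 0.029 m and angle between lid's own z axis and vertical below 0.052 rad), for 0.2 s.
4. the hold-down arm is at its stop over the lid (all of step 3 and value of joint holddown below 0.08 rad), for 0.2 s.
At the end, for the whole second after the job is handed in: Pan home in the nest (within 6 mm along the shaker's x and 4 mm across, flat); sieve nested in pan and lid nested in sieve (centres within 3 mm, seated to 2 mm, level to 3 degrees); hold-down arm within 0.08 rad of its stop; all at rest, bystanders in place (all of step 4 and linear speed of each of pan, sieve, lid below 0.02 m/s and velocity of joint holddown below 0.05 rad/s); the robot touches nothing.
It fails at once if a bystander (spare sieve, brush, scoop, dish, jar) is moved by more than 25 mm (distance of any of spare_sieve, brush, scoop, dish, jar from where it was at the start of the episode above 0.025 m).
It also fails if it takes over 72 s, if anything falls off the work surface, if the arm or the gripper's body presses on something with over 40 N, if the wrist force passes 120 N, or if a joint passes its speed limit or range.

### The arm

A 6-joint arm with a two-finger parallel gripper is mounted at the origin on the work surface. World frame = base frame: x ahead of the robot, y to its left, z up, the work surface at z = 0. Lengths are in mm, angles in rad, forces in N, time in s.
With the tool pointing down it reaches from about 275 to 850 mm from the base axis. Payload 19 kg.
Tool frame: the origin (TCP) lies at the very end of the fingers, on their centre line; the grasp point (between the pads) lies 19 mm behind it; y points along the fingers, x is the direction in which the jaws open and shut, and the axes are right-handed (so a half turn about y gives the same grasp; the last joint's range is limited). The gripper opens to 85 mm and grips with 20 to 120 N. Pads are 22 mm wide; open, the fingers measure 114 mm over their backs; the gripper's body (76 mm by 85 mm) begins 54 mm behind the grasp point. The pads swing forward as they close: fully open they stand 13 mm farther back than shut.
Start: joints at [0.982, 0.15, 1.437, -0, 1.554, -0.134], TCP at [252.584, 516.514, 192.967] pointing down, gripper open.
Joint ranges: [-2.8, 2.8], [-0.68, 2.1], [0.12, 2.68], [-1.39, 4.53], [0.16, 2.79], [-2.81, 2.81]. Speed limits (rad/s): [1.89, 1.89, 2.22, 3.01, 3.01, 3.01].

### API

Orientations are given as a 3x3 rotation matrix whose columns are the frame's x, y, z axes.
In Python, from bench import arm gives the robot as it stands.
- The arm moves only by the tool move_arm, never from a script. Its arguments are lists of equal length, an entry for each row: "xyz": the shift along the tool's x, y, z in cm, a list of three; "dr": the turn, a rotation vector about the tool's x, y, z in rad, a list of three; "jaw": the opening, from 0 (shut) to 1 (fully open). In form: {"xyz": [[tx, ty, tz], ...], "dr": [[wx, wy, wz], ...], "jaw": [jaw, ...]}. A call has exactly 10 rows; each row shifts and turns the commanded pose from where the row before left it, along the tool's axes as they then stand; what a row does not reach is not made up. A row lasts 1/8 s, in which the tool goes at most 62.5 mm and 10.7 degrees, less where a joint would pass 70% of its speed; a pose out of reach is approached as far as the arm can. A call with a gripper value outside its range is refused whole. The fingers move at their own pace and stop on an object; "squeeze" is the grip in N (left out, the last holds). Time passes only in rows, so rows that do not move let the fingers close, or fill a call up. It gives the time, the measured TCP pose, the force and the opening at its end, in the units of the state.
- arm.get_obs(): the state, without advancing time (a new reading comes with each control period).
- arm.grab_frame(name): name is "side" or "top" or "wrist"; returns the picture (420x560x3 uint8, blue, green, red); there is no depth.
- arm.camera_info(name): a dict with "vfov" (degrees; the focal length in pixels is half the picture's height over the tangent of half this angle, whatever the lens; pixels are square), "cx", "cy" (the principal point, pixels), "k1" (the pictures are not rectified: a ray, as slopes to the right and down, at radius r is drawn at 1 + k1 r^2 times it, then the intrinsics apply), "rvec" (rotation vector, rad) and "tvec" (3), from world to camera coordinates, as OpenCV has them. Camera axes: x right, y down, z forward; pixel columns grow to the right and rows downward; lengths in mm; the calibration is good to about 2 mm. A picture is of the moment at which its call begins: read the wrist's pose just before it. camera_info takes no time and is no camera call; for the wrist camera it gives the pose at the moment of the call.
- arm.hand_in(): hands the job in, once; it reports no verdict.
The state is a dict: "t": time; "joint_positions": joint angles; "dq": joint speeds; "joint_torque": joint torques, N m; "ee_pos": TCP position; "orientation": TCP orientation; "wrist_force": force on the tool from outside, world axes, zero at the start; "ft_torque": the same for the moment, N m; "opening": opening from 0.0 (shut) to 1.0 (fully open).
Only numpy, scipy, OpenCV 4.12 (cv2) and the standard library are available. Lean on these libraries where they do the work, as an engineer would, in place of code of your own. Each camera call takes 0.05 s, during which the arm holds its last target. There are 200 camera calls.

## Working session

There is one attempt and no reset: what is moved stays moved. The work goes in short steps, Python scripts to look and compute and a tool call to move; the robot and the scene stay as the last step left them, time stands still between calls to the robot, and variables do not carry over. Pictures are saved under pics/ and viewed, about 8 in all and at most 12, crops included, and the job is handed in when it is done.

Besides the shell and the picture viewer there is one more tool, called after ">>>" as name(argument=value, ...) on one line, values as JSON. move_arm: Moves the arm, as the interface text tells. Its arguments: {"type":"object","properties":{"xyz":{"type":"array"},"dr":{"type":"array"},"jaw":{"type":"array"},"squeeze":{"type":"number"}},"required":["xyz","dr","jaw"]}

```bash
mkdir -p pics; ls
python3 - <<'E'
from bench import arm
import cv2
o=arm.get_obs();print(o)
for n in("top","side","wrist"):
    print(n,arm.camera_info(n)); cv2.imwrite(f"pics/{n}0.png",arm.grab_frame(n))
E
```

```text
pics
{'t': 0.0, 'joint_positions': array([ 9.81990662e-01,  1.51015036e-01,  1.43804677e+00, -1.30051876e-06,
        1.55378991e+00, -1.33976255e-01]), 'dq': array([ 1.75583514e-03,  7.28372661e-04, -4.98845494e-05,  2.87414514e-04,
        1.74071351e-03, -1.88098568e-03]), 'joint_torque': array([ 4.72501983e-03, -7.13050175e+01, -5.70879972e+01,  5.01075137e-04,
        8.68824689e-03, -2.12256118e-04]), 'ee_pos': array([252.44228678, 516.29115068, 192.35111394]), 'orientation': array([[ 4.39308617e-01, -6.98162698e-04, -8.98335935e-01],
       [ 8.98335339e-01, -1.04776545e-03,  4.39309140e-01],
       [-1.24795461e-03, -9.99999207e-01,  1.66891831e-04]]), 'wrist_force': array([-0.39123529, -0.25645063,  0.45905506]), 'ft_torque': array([ 0.0117847 , -0.04668121, -0.05196189]), 'opening': 0.9994673648660543}
top {'vfov': 43.00346169466172, 'cx': 273.5269294565045, 'cy': 207.56412919900876, 'k1': 0.054733469460979754, 'rvec': array([ 2.17902157, -2.19378686,  0.08491731]), 'tvec': array([ -15.13128415,  565.13303323, 1833.27169478])}
side {'vfov': 51.54519421655696, 'cx': 273.1686560331454, 'cy': 208.4616615903171, 'k1': -0.02744615180242378, 'rvec': array([ 2.35128919, -0.66034823,  0.24763767]), 'tvec': array([-456.34224866,  278.12530266, 1101.65334155])}
wrist {'vfov': 71.4664334415427, 'cx': 293.5960448532806, 'cy': 209.3369879974708, 'k1': -0.05386668205925732, 'rvec': array([-2.42666983, -1.51500914, -0.24149122]), 'tvec': array([-574.52567815,  -39.56272867,  379.98160745])}
```

Run:
```python
import cv2,numpy as np
a=cv2.imread("pics/top0.png");b=cv2.imread("pics/side0.png")
cv2.imwrite("pics/t1.png",cv2.resize(a,(800,600),interpolation=cv2.INTER_CUBIC))
cv2.imwrite("pics/s1.png",cv2.resize(b,(800,600),interpolation=cv2.INTER_CUBIC))
```

```text
(no output)
```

View pics/t1.png

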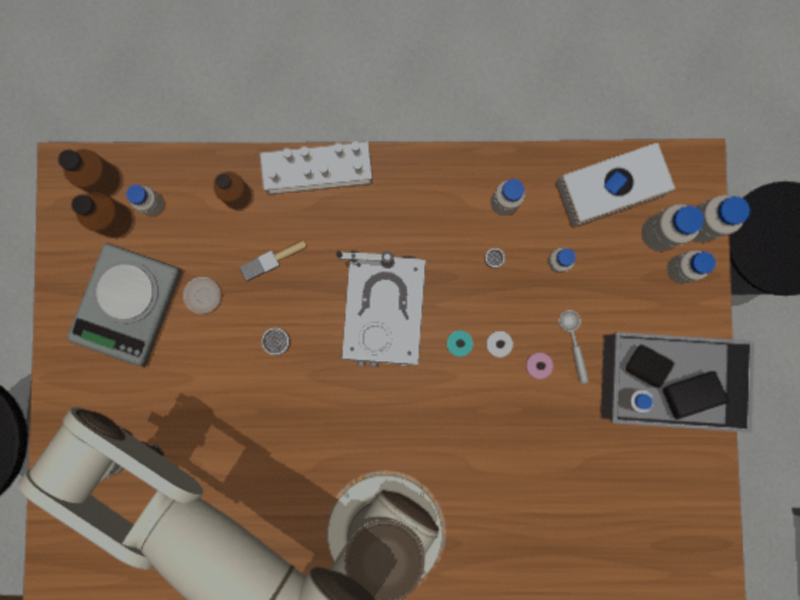

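View pics/s1.png

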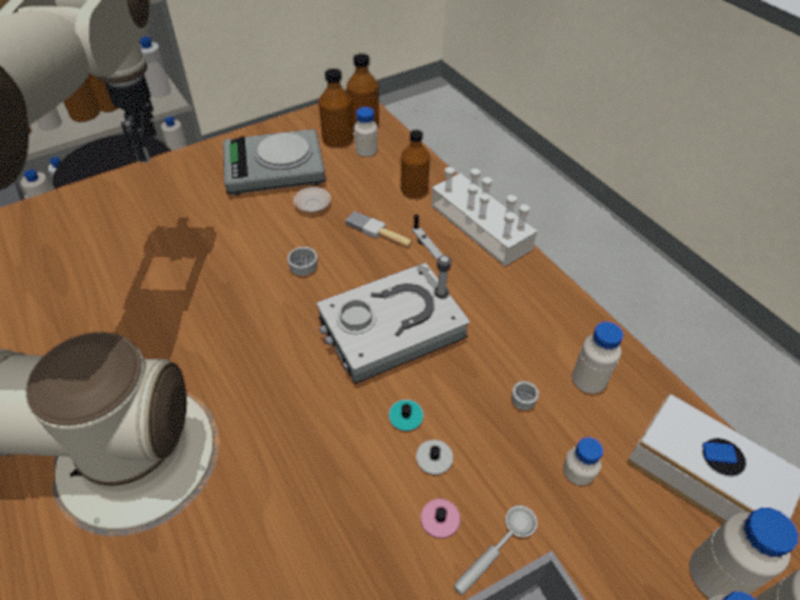

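The top view shows the shaker centred near (385,310). The pan is on its apron at (375,337), the horseshoe at (385,295), and the hold-down arm runs from (388,260) to the post at (341,255), pointing along +y.

- **Lid candidates:** turquoise (460,344), plain with a black knob (500,344) and pink (540,366). I choose the plain one.
- **Sieve candidates:** (275,341), about 28 px wide, and (495,258), about 20 px wide. I choose the wide one at (275,341).

```bash
cat > h.py <<'E'
import numpy as np,cv2
from bench import arm
def cam(n):
    c=arm.camera_info(n);f=210/np.tan(np.radians(c['vfov']/2))
    return dict(K=np.array([[f,0,c['cx']],[0,f,c['cy']],[0,0,1.]]),k=c['k1'],R=cv2.Rodrigues(np.array(c['rvec'],float))[0],t=np.array(c['tvec'],float))
def world(c,uv,z):
    p=cv2.undistortPointsIter(np.array(uv,float).reshape(-1,1,2),c['K'],np.array([c['k'],0,0,0,0.]),None,None,(3,100,1e-9)).reshape(-1,2)
    d=np.c_[p,np.ones(len(p))]@c['R'];o=-c['R'].T@c['t']
    return o+d*((z-o[2])/d[:,2])[:,None]
def pix(c,X):
    return cv2.projectPoints(np.array(X,float).reshape(-1,1,3),cv2.Rodrigues(c['R'])[0],c['t'],c['K'],np.array([c['k'],0,0,0,0.]))[0].reshape(-1,2)
def delta(xyz,yaw=None):
    """total move to TCP xyz, in tool axes (cm); turn about tool y (rad) for tool x at world yaw"""
    o=arm.get_obs();R=np.array(o['orientation']);p=np.array(o['ee_pos'])
    cy=np.arctan2(R[1,0],R[0,0]);s=R.T@(np.array(xyz)-p)/10
    t=0 if yaw is None else -((yaw-cy+np.pi/2)%np.pi-np.pi/2)
    print('t%.2f'%o['t'],'tcp',p.round(1),'yaw %.3f'%cy,'shift cm',s.round(2),'turn y %.3f'%t,'open %.3f'%o['opening'],'F',np.round(o['wrist_force'],1),'q',np.round(o['joint_positions'],2))
    return s,t
E
python3 - <<'E'
from h import *
c=cam('top')
def w(n,uv,z):print(n,world(c,np.array(uv)*.7,z).round(0).tolist())
w('pan',[[375.5,337]],80);w('sieve',[[275,341]],33);w('lid',[[500,344]],11);w('spare',[[495,258]],33)
w('deck corners fl fr bl br',[[343,361],[417,364],[350,256],[425,260]],65)
w('post',[[340,254]],190);w('hub',[[388,259]],157);w('nest arc outer top mid',[[385,273]],75)
w('turq pink',[[460,344],[540,366]],11)
c=cam('wrist');o=arm.get_obs();R=np.array(o['orientation'])
print('cam in tool',R.T@(-c['R'].T@c['t']-o['ee_pos']));print('axes in tool',(R.T@c['R'].T).round(2))
E
```

```text
pan [[466.0, 18.0, 80.0]]
sieve [[459.0, 260.0, 33.0]]
lid [[448.0, -284.0, 11.0]]
spare [[656.0, -272.0, 33.0]]
deck corners fl fr bl br [[410.0, 95.0, 65.0], [402.0, -80.0, 65.0], [659.0, 78.0, 65.0], [649.0, -101.0, 65.0]]
post [[648.0, 94.0, 190.0]]
hub [[640.0, -13.0, 157.0]]
nest arc outer top mid [[617.0, -5.0, 75.0]]
turq pink [[449.0, -187.0, 11.0], [394.0, -380.0, 11.0]]
cam in tool [ 1.32766598e-01 -1.79927016e+02  8.14269035e+01]
axes in tool [[ 1.    0.   -0.  ]
 [ 0.   -0.31  0.95]
 [-0.   -0.95 -0.31]]
```

```bash
cat >> h.py <<'E'
def rows(xyz,yaw=None,n=10):
    s,t=delta(xyz,yaw);d=s/n;q=t/n
    out=[]
    for i in range(n):
        a=-q*i   # express initial-frame shift in the turned tool frame (turn about tool y)
        x=np.cos(a)*d[0]+np.sin(a)*d[2];z=-np.sin(a)*d[0]+np.cos(a)*d[2]
        out.append([round(float(v),2) for v in (x,d[1],z)])
    print(out,'dr y %.3f'%q)
E
python3 -c "
from h import *
rows([490,10,200],-0.057,10)"
```

```text
t0.15 tcp [252.5 516.4 192.6] yaw 1.116 shift cm [-35.06  -0.72 -43.58] turn y 1.173 open 1.002 F [-0.1 -0.2 -0.2] q [ 0.98  0.15  1.44 -0.    1.55 -0.13]
[[-3.51, -0.07, -4.36], [-2.97, -0.07, -4.74], [-2.4, -0.07, -5.05], [-1.79, -0.07, -5.3], [-1.16, -0.07, -5.47], [-0.51, -0.07, -5.57], [0.15, -0.07, -5.59], [0.8, -0.07, -5.54], [1.44, -0.07, -5.4], [2.07, -0.07, -5.2]] dr y 0.117
```

>>> move_arm(xyz=[[-3.51,-0.07,-4.36],[-2.97,-0.07,-4.74],[-2.4,-0.07,-5.05],[-1.79,-0.07,-5.3],[-1.16,-0.07,-5.47],[-0.51,-0.07,-5.57],[0.15,-0.07,-5.59],[0.8,-0.07,-5.54],[1.44,-0.07,-5.4],[2.07,-0.07,-5.2]], dr=[[0,0.117,0],[0,0.117,0],[0,0.117,0],[0,0.117,0],[0,0.117,0],[0,0.117,0],[0,0.117,0],[0,0.117,0],[0,0.117,0],[0,0.117,0]], jaw=[0.15,0.15,0.15,0.15,0.15,0.15,0.15,0.15,0.15,0.15])

```text
t: 1.4
ee_pos: [491.2, 8.5, 200.0]
orientation: [[0.998, 0.0, 0.058], [-0.058, 0.0, 0.998], [0.0, -1.0, 0.0]]
wrist_force: [1.0, 0.4, 0.3]
opening: 0.152
```

Run:
```python
from h import *
delta([490,10,200],-0.057)
import pickle
c=cam('wrist');f=arm.grab_frame('wrist');pickle.dump(c,open('c1.pkl','wb'))
cv2.imwrite('pics/w1raw.png',f)
cv2.imwrite('pics/w1.png',cv2.resize(f,(800,600),interpolation=cv2.INTER_CUBIC))
```

```text
t1.40 tcp [491.2   8.5 200. ] yaw -0.058 shift cm [-0.12  0.    0.14] turn y -0.001 open 0.152 F [1.  0.4 0.3] q [-0.14 -0.03  1.61  0.    1.56 -0.08]
```

View pics/w1.png

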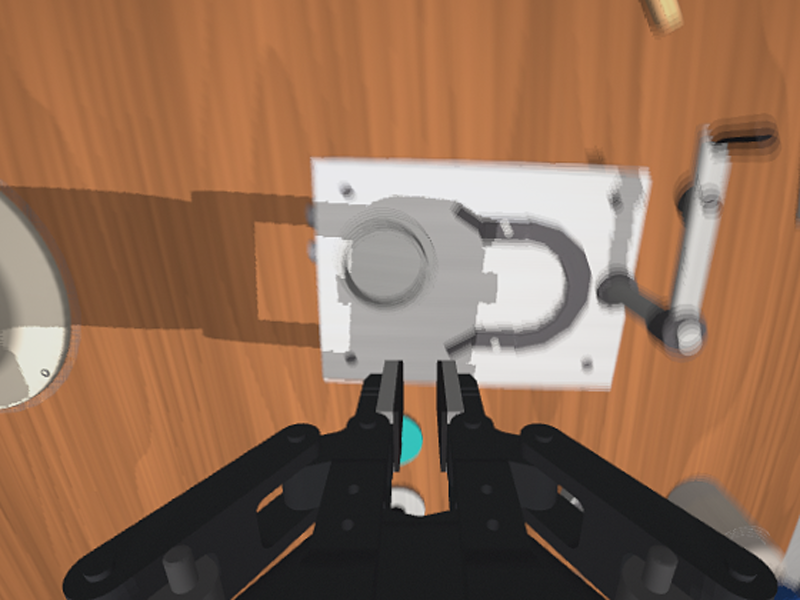

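The wrist view is blurred because the arm was still moving. It shows the pan at about (387,260), the horseshoe opening left with its back at (590,285), and the post at upper right. I'll take a settled frame, cropped.

Run:
```python
from h import *
import pickle
delta([490,10,200],-0.057)
c=cam('wrist');f=arm.grab_frame('wrist');pickle.dump(c,open('c1.pkl','wb'))
cv2.imwrite('pics/w2raw.png',f)
cv2.imwrite('pics/w2.png',cv2.resize(f[80:290,210:490],(800,600),interpolation=cv2.INTER_CUBIC))
```

```text
t1.45 tcp [493.1   3.5 199.5] yaw -0.067 shift cm [-0.35 -0.05  0.63] turn y -0.010 open 0.154 F [-2.1 -4.6 -2.6] q [-0.15 -0.02  1.61 -0.    1.56 -0.08]
```

View pics/w2.png

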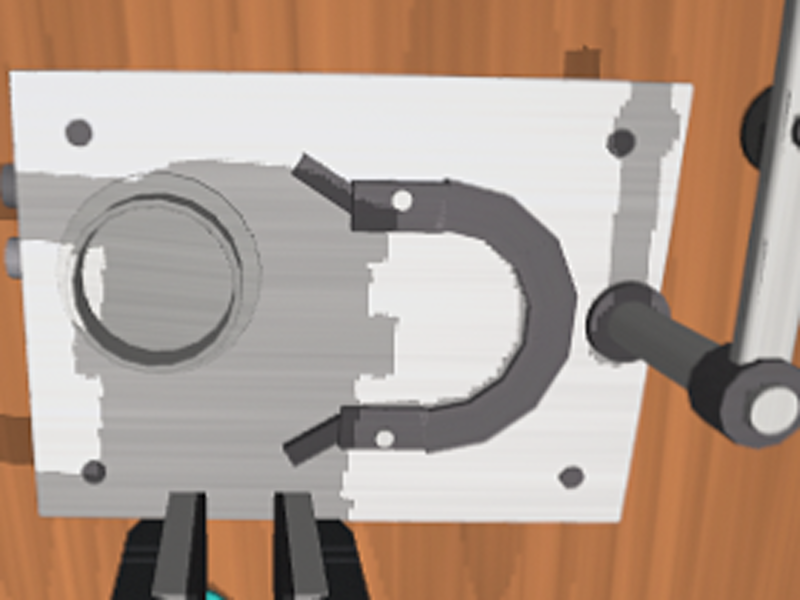

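Run:
```python
from h import *
import pickle
c=pickle.load(open('c1.pkl','rb'))
W=lambda uv,z:world(c,np.array(uv)/2.857+[210,80],z)
fl,bl,br,fr=W([[12,72],[692,85],[620,521],[40,516]],65)
y=lambda d:np.arctan2(d[1],d[0])
print('deck',fl.round(1),bl.round(1),br.round(1),fr.round(1),'mid',(fl+bl+br+fr)/4,'yaws',y(bl-fl),y(br-fr),y(fl-fr)-1.5708,y(bl-br)-1.5708)
d=W([[401,200],[385,439]],75);print('dots',d,y(d[0]-d[1])-1.5708,np.linalg.norm(d[0]-d[1]))
l=W([[353,230],[340,407]],75);print('lips',l,y(l[0]-l[1])-1.5708,np.linalg.norm(l[0]-l[1]))
b=W([[576,298]],75);print('back outer',b)
def circ(pts,z):
    P=W(pts,z)[:,:2];A=np.c_[2*P,np.ones(len(P))];s=np.linalg.lstsq(A,(P**2).sum(1),rcond=None)[0];return s[:2],np.sqrt(s[2]+s[:2]@s[:2])
print('flange',circ([[57,272],[262,272],[158,172],[160,372]],69))
print('rim',circ([[72,280],[245,280],[158,193],[158,366]],89))
print('hubtop',W([[774,410]],157),'colbase',W([[626,322]],65))
```

```text
deck [417.1  98.   65. ] [662.7  78.3  65. ] [649.2 -98.9  65. ] [402.2 -79.3  65. ] mid [ 5.32794234e+02 -4.61399702e-01  6.50000000e+01] yaws -0.08002483222723213 -0.07923489184518168 -0.08366463066594698 -0.07622908579944743
dots [[553.74932837  44.22847222  75.        ]
 [546.763739   -49.14212506  75.        ]] -0.07468027876291616 93.63154860547874
lips [[536.09684156  34.47037912  75.        ]
 [529.31383433 -34.35239506  75.        ]] -0.09824400070421224 69.1562248319211
back outer [[619.74686275   3.54586712  75.        ]]
flange (array([463.30011441,  21.07966223]), np.float64(38.651199230950176))
rim (array([464.93358593,  22.81318587]), np.float64(31.01515954853199))
hubtop [[648.06917425 -12.02799349 157.        ]] colbase [[644.39329127 -10.14767632  65.        ]]
```

```bash
python3 -c "
from h import *
rows([463.5,21.3,115],1.493,9)"
```

```text
t1.50 tcp [491.9   6.2 199.3] yaw -0.062 shift cm [-2.92  8.44  1.34] turn y -1.555 open 0.147 F [ 0.   1.3 -1.2] q [-0.14 -0.03  1.61 -0.    1.56 -0.08]
[[-0.32, 0.94, 0.15], [-0.29, 0.94, 0.2], [-0.26, 0.94, 0.25], [-0.21, 0.94, 0.29], [-0.16, 0.94, 0.32], [-0.1, 0.94, 0.34], [-0.04, 0.94, 0.36], [0.02, 0.94, 0.36], [0.09, 0.94, 0.35]] dr y -0.173
```

>>> move_arm(xyz=[[-0.32,0.94,0.15],[-0.29,0.94,0.2],[-0.26,0.94,0.25],[-0.21,0.94,0.29],[-0.16,0.94,0.32],[-0.1,0.94,0.34],[-0.04,0.94,0.36],[0.02,0.94,0.36],[0.09,0.94,0.35],[0,0,0]], dr=[[0,-0.173,0],[0,-0.173,0],[0,-0.173,0],[0,-0.173,0],[0,-0.173,0],[0,-0.173,0],[0,-0.173,0],[0,-0.173,0],[0,-0.173,0],[0,0,0]], jaw=[0.15,0.15,0.15,0.15,0.15,0.15,0.15,0.15,0.15,0.15], squeeze=20)

```text
t: 2.75
ee_pos: [461.5, 25.6, 114.9]
orientation: [[0.068, -0.001, -0.998], [0.998, 0.0, 0.068], [0.0, -1.0, 0.001]]
wrist_force: [0.1, 0.6, 0.6]
opening: 0.152
```

```bash
python3 -c "
from h import *
import pickle
delta([463.5,21.3,76],1.493)
c=cam('wrist');f=arm.grab_frame('wrist');pickle.dump(c,open('c2.pkl','wb'))
cv2.imwrite('pics/w3.png',cv2.resize(f[100:400],(800,429),interpolation=cv2.INTER_CUBIC))"
```

```text
t2.75 tcp [461.5  25.6 114.9] yaw 1.503 shift cm [-0.42  3.89 -0.23] turn y 0.010 open 0.152 F [0.1 0.6 0.6] q [-0.11 -0.04  1.8  -0.    1.39 -1.61]
```

View pics/w3.png

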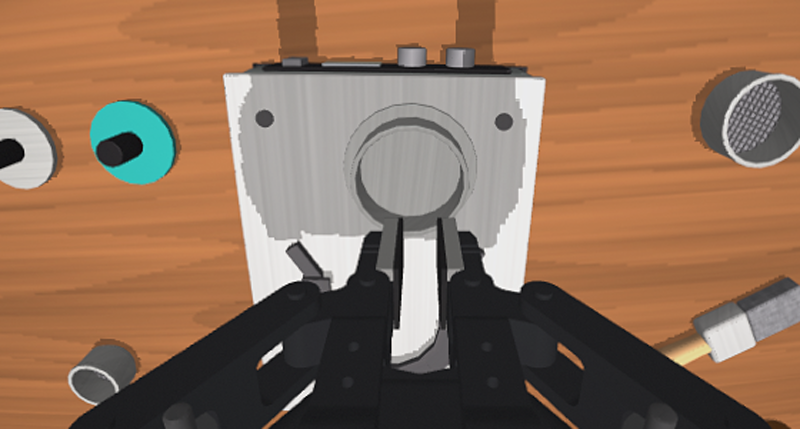

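The view has the robot side at the top. The pan rim is centred at about (411,173), and the fingertips at (390–445,220) are ahead of and above it.

Run:
```python
from h import *
import pickle
c=pickle.load(open('c2.pkl','rb'))
W=lambda uv,z:world(c,np.array(uv)*.7+[0,100],z).round(1).tolist()
print('rim LR mid',W([[355,172],[468,172]],89),'flange top/LR',W([[410,103],[344,166],[477,166]],69),'deck front corners',W([[223,75],[546,79]],65))
for X in ([461.5+r*np.cos(a),25.6+r*np.sin(a),89] for r,a in((32,0),(32,3.14),(32,1.57),(32,-1.57))): print((pix(c,X)-[0,100])/.7)
print('sieve rim',W([[762,120]],33),'lid?',W([[20,150]],11))
delta([463.5,21.3,76],1.493)
```

```text
rim LR mid [[454.6, -7.5, 89.0], [458.6, 51.9, 89.0]] flange top/LR [[423.7, 23.4, 69.0], [457.7, -17.3, 69.0], [462.8, 59.1, 69.0]] deck front corners [[401.5, -78.8, 65.0], [416.1, 99.0, 65.0]]
[[422.57382239 233.87884455]]
[[414.39448396 121.47631529]]
[[478.99213933 176.48091322]]
[[358.64792242 184.08876994]]
sieve rim [[456.6, 255.9, 33.0]] lid? [[448.3, -275.4, 11.0]]
t2.80 tcp [462.   25.5 115.4] yaw 1.500 shift cm [-0.4   3.94 -0.19] turn y 0.007 open 0.149 F [-0.8  0.2  0.7] q [-0.11 -0.04  1.8  -0.    1.39 -1.61]
```

>>> move_arm(xyz=[[-0.4,0,-0.15],[0,1.3,0],[0,1.3,0],[0,1.3,0],[0,0,0],[0,0,0],[0,0,0],[0,0,0],[0,0,0],[0,0,0]], dr=[[0,0.007,0],[0,0,0],[0,0,0],[0,0,0],[0,0,0],[0,0,0],[0,0,0],[0,0,0],[0,0,0],[0,0,0]], jaw=[0.15,0.15,0.15,0.15,0.15,0.4,0.4,0.4,0.4,0.4], squeeze=20)

```text
t: 4.05
ee_pos: [463.4, 21.1, 76.5]
orientation: [[0.075, 0.0, -0.997], [0.997, -0.0, 0.075], [-0.0, -1.0, -0.0]]
wrist_force: [-0.0, 0.5, -0.8]
opening: 0.399
```

```bash
python3 -c "
from h import *
delta([568.9,-3.2,76],1.493)"
```

```text
t4.05 tcp [463.4  21.1  76.5] yaw 1.496 shift cm [ -1.64   0.05 -10.7 ] turn y 0.003 open 0.399 F [-0.   0.5 -0.8] q [-0.12 -0.01  1.85 -0.    1.3  -1.62]
```

>>> move_arm(xyz=[[0,0,0],[0,0,0],[0,0,0],[0,0,0],[0,0,0],[0,0,0],[0,0,0],[0,0,0],[0,0,0],[0,0,0]], dr=[[0,0,0],[0,0,0],[0,0,0],[0,0,0],[0,0,0],[0,0,0],[0,0,0],[0,0,0],[0,0,0],[0,0,0]], jaw=[0.7,0.7,0.7,0.7,0.7,0.7,0.7,0.7,0.7,0.7], squeeze=20)

```text
t: 5.3
ee_pos: [463.3, 21.1, 76.4]
orientation: [[0.075, -0.0, -0.997], [0.997, -0.0, 0.075], [-0.0, -1.0, 0.0]]
wrist_force: [0.1, -0.3, 0.3]
opening: 0.699
```

```bash
python3 -c "
from h import *
delta([568.9,-3.2,76],1.493)
c=cam('wrist');f=arm.grab_frame('wrist')
cv2.imwrite('pics/w4.png',cv2.resize(f[140:320,160:400],(800,600),interpolation=cv2.INTER_CUBIC))"
```

```text
t5.30 tcp [463.3  21.1  76.4] yaw 1.496 shift cm [ -1.63   0.04 -10.71] turn y 0.003 open 0.699 F [ 0.1 -0.3  0.3] q [-0.12 -0.01  1.85 -0.    1.3  -1.62]
```

View pics/w4.png

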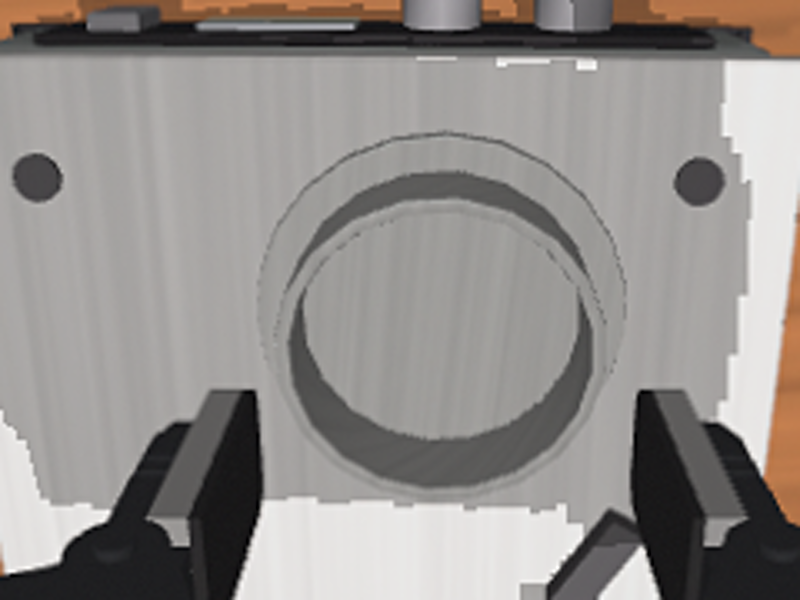

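Run:
```python
from h import *
c=cam('wrist');o=arm.get_obs();R=np.array(o['orientation']);p=np.array(o['ee_pos'])
s=800/240
print('cam pos',-c['R'].T@c['t'])
for b in(0,5,10,20,30,40):
  for half in(29.75,):
    for zz in (-11,11):
      print(b,zz,((pix(c,[p+R@[sx*half,-b,zz] for sx in(-1,1)])-[160,140])*s).round(0).tolist())
# pan rim check
for X in [[463.3,21.1-32,89],[463.3,21.1+32,89],[463.3-32,21.1,89],[463.3+32,21.1,89],[463.3-39,21.1,69]]:
  print(X,((pix(c,X)-[160,140])*s).round(0).tolist())
```

```text
cam pos [382.33300486  27.70653201 256.34331883]
0 -11 [[299.0, 383.0], [588.0, 383.0]]
0 11 [[294.0, 284.0], [593.0, 284.0]]
5 -11 [[295.0, 395.0], [591.0, 395.0]]
5 11 [[290.0, 293.0], [597.0, 293.0]]
10 -11 [[292.0, 407.0], [595.0, 407.0]]
10 11 [[286.0, 303.0], [601.0, 303.0]]
20 -11 [[284.0, 433.0], [603.0, 433.0]]
20 11 [[277.0, 324.0], [609.0, 324.0]]
30 -11 [[275.0, 461.0], [611.0, 461.0]]
30 11 [[267.0, 348.0], [619.0, 348.0]]
40 -11 [[265.0, 493.0], [621.0, 493.0]]
40 11 [[256.0, 375.0], [629.0, 375.0]]
[463.3, -10.899999999999999, 89] [[276.0, 373.0]]
[463.3, 53.1, 89] [[612.0, 350.0]]
[431.3, 21.1, 89] [[430.0, 200.0]]
[495.3, 21.1, 89] [[455.0, 506.0]]
[424.3, 21.1, 69] [[428.0, 137.0]]
```

Run:
```python
from h import *
import pickle
c=pickle.load(open('c2.pkl','rb'));Rw=arm.get_obs()['orientation'];p=np.array([461.5,25.6,114.9])
R=np.array([[.068,-.001,-.998],[.998,0,.068],[0,-1,.001]])
for b in(0,10,20,30,40,50):
   print(b,[((pix(c,[p+R@[sx*6.4,-b,zz] for sx in(-1,1)])-[0,100])/.7).round(0).tolist() for zz in(-11,11)])
```

```text
0 [[[405.0, 221.0], [432.0, 221.0]], [[405.0, 179.0], [432.0, 179.0]]]
10 [[[404.0, 231.0], [432.0, 231.0]], [[404.0, 187.0], [433.0, 187.0]]]
20 [[[404.0, 243.0], [433.0, 243.0]], [[403.0, 196.0], [434.0, 196.0]]]
30 [[[403.0, 255.0], [434.0, 255.0]], [[402.0, 206.0], [435.0, 206.0]]]
40 [[[402.0, 269.0], [435.0, 269.0]], [[401.0, 218.0], [435.0, 218.0]]]
50 [[[401.0, 284.0], [436.0, 284.0]], [[400.0, 231.0], [436.0, 231.0]]]
```

Run:
```python
from h import *
c=cam('side');f=arm.grab_frame('side');p=np.array(arm.get_obs()['ee_pos'])
for b in(0,20,40):
  q=pix(c,[p+[0,0,b]])[0].round().astype(int);print(b,(q-[190,140])*4)
cv2.imwrite('pics/s2.png',cv2.resize(f[140:280,190:375],(740,560),interpolation=cv2.INTER_CUBIC))
```

```text
0 [228 320]
20 [228 300]
40 [228 284]
```

View pics/s2.png

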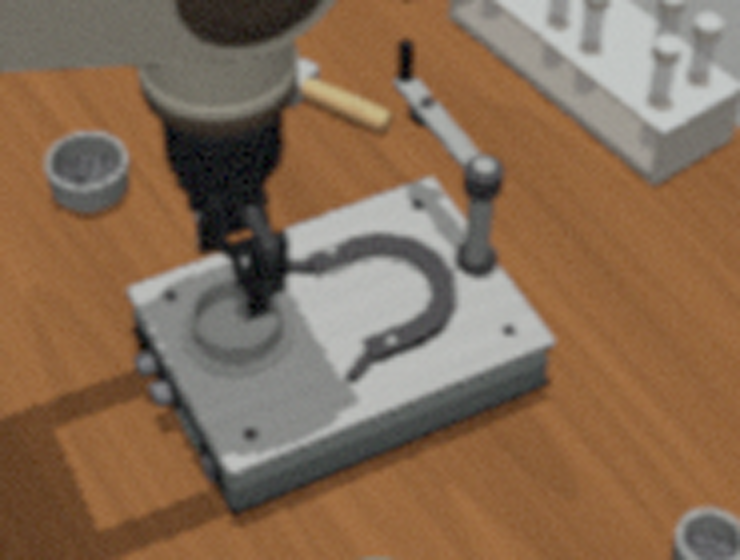

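The side view shows the finger tips at about (258,313) and (205,245), with their midpoint near (232,280). That puts the physical tips about 42 mm above the reported TCP. The wrist picture gives the same, so they hung above the cup and I will go lower.

>>> move_arm(xyz=[[0,0,0.1],[0,0,0],[0,0,0],[0,1,0],[0,1,0],[0,0.9,0],[0,0.5,0],[0,0.4,0],[0,0,0],[0,0,0]], dr=[[0,0,0],[0,0,0],[0,0,0],[0,0,0],[0,0,0],[0,0,0],[0,0,0],[0,0,0],[0,0,0],[0,0,0]], jaw=[0.2,0.2,0.2,0.2,0.2,0.2,0.2,0.2,0.2,0.5], squeeze=20)

```text
t: 6.65
ee_pos: [462.5, 21.1, 38.6]
orientation: [[0.075, 0.0, -0.997], [0.997, -0.0, 0.075], [-0.0, -1.0, -0.0]]
wrist_force: [0.3, 0.2, -2.8]
opening: 0.382
```

>>> move_arm(xyz=[[0,0,0],[0,0,0],[0,0,0],[0,0,0],[0,0,0],[0,0,0],[0,0,0],[0,0,0],[0,0,0],[0,0,0]], dr=[[0,0,0],[0,0,0],[0,0,0],[0,0,0],[0,0,0],[0,0,0],[0,0,0],[0,0,0],[0,0,0],[0,0,0]], jaw=[0.7,0.7,0.7,0.7,0.7,0.7,0.7,0.7,0.7,0.7])

```text
t: 7.9
ee_pos: [462.4, 21.2, 38.4]
orientation: [[0.075, -0.0, -0.997], [0.997, -0.0, 0.075], [-0.0, -1.0, 0.0]]
wrist_force: [-0.2, 0.0, -1.8]
opening: 0.38
```

>>> move_arm(xyz=[[0,0,0],[-0.5,0,0],[-0.6,0,0],[-0.54,0,-0.3],[0,0,-1.2],[0,0,-1.4],[0,0,-1.4],[0,0,-1.4],[0,0,-1.4],[0,0,-1.4]], dr=[[0,0,0],[0,0,0],[0,0,0],[0,0,0],[0,0,0],[0,0,0],[0,0,0],[0,0,0],[0,0,0],[0,0,0]], jaw=[0.36,0.36,0.36,0.36,0.36,0.36,0.36,0.36,0.36,0.36])

```text
t: 9.15
ee_pos: [546.9, -1.6, 38.3]
orientation: [[0.075, -0.0, -0.997], [0.997, -0.0, 0.075], [-0.0, -1.0, 0.0]]
wrist_force: [-1.5, 0.1, 1.0]
opening: 0.364
```

```bash
python3 -c "
from h import *
delta([568.9,-3.2,76],1.493)
arm.grab_frame('side');arm.grab_frame('side');delta([568.9,-3.2,76],1.493)"
```

```text
t9.15 tcp [546.9  -1.6  38.3] yaw 1.496 shift cm [ 0.   -3.77 -2.21] turn y 0.003 open 0.364 F [-1.5  0.1  1. ] q [-0.14  0.2   1.71 -0.    1.24 -1.64]
t9.25 tcp [547.3  -1.7  38.3] yaw 1.496 shift cm [ 0.01 -3.77 -2.16] turn y 0.003 open 0.360 F [ 1.6 -1.2  1.7] q [-0.14  0.2   1.71 -0.    1.24 -1.64]
```

>>> move_arm(xyz=[[0,0,-0.7],[0,0,-0.6],[0,0,-0.4],[0,0,-0.2],[0,0,-0.2],[0,0,-0.1],[0,0,-0.1],[0,0,-0.1],[0,0,0],[0,0,0]], dr=[[0,0,0],[0,0,0],[0,0,0],[0,0,0],[0,0,0],[0,0,0],[0,0,0],[0,0,0],[0,0,0],[0,0,0]], jaw=[0.36,0.36,0.36,0.36,0.36,0.36,0.36,0.36,0.36,0.36])

```text
t: 10.5
ee_pos: [569.7, -3.4, 38.4]
orientation: [[0.075, -0.0, -0.997], [0.997, -0.0, 0.075], [-0.0, -1.0, 0.0]]
wrist_force: [-2.8, -1.9, -1.3]
opening: 0.364
```

>>> move_arm(xyz=[[0,0,-0.1],[0,0,-0.1],[0,0,-0.1],[0,0,0],[0,0,0],[0,0,0],[0,0,0],[0,0,0],[0,0,0],[0,0,0]], dr=[[0,0,0],[0,0,0],[0,0,0],[0,0,0],[0,0,0],[0,0,0],[0,0,0],[0,0,0],[0,0,0],[0,0,0]], jaw=[0.36,0.36,0.36,0.36,0.36,0.36,0.36,0.36,0.36,0.36])

```text
t: 11.75
ee_pos: [572.7, -3.6, 38.4]
orientation: [[0.075, -0.001, -0.997], [0.997, -0.0, 0.075], [-0.0, -1.0, 0.0]]
wrist_force: [-5.1, -1.3, 2.1]
opening: 0.364
```

>>> move_arm(xyz=[[0,0,-0.1],[0,0,-0.1],[0,0,0],[0,0,0],[0,0,0],[0,0,0],[0,0,0],[0,0,0],[0,0,0],[0,0,0]], dr=[[0,0,0],[0,0,0],[0,0,0],[0,0,0],[0,0,0],[0,0,0],[0,0,0],[0,0,0],[0,0,0],[0,0,0]], jaw=[0.36,0.36,0.36,0.36,0.36,0.36,0.36,0.36,0.36,0.36])

```text
t: 13.0
ee_pos: [574.1, -3.9, 38.5]
orientation: [[0.075, -0.002, -0.997], [0.997, -0.0, 0.075], [-0.001, -1.0, 0.002]]
wrist_force: [-10.1, -2.6, 5.9]
opening: 0.359
```

>>> move_arm(xyz=[[0,0,0.2],[0,0,0.2],[0,0,0],[0,0,0],[0,0,0],[0,0,0],[0,0,0],[0,0,0],[0,0,0],[0,0,0]], dr=[[0,0,0],[0,0,0],[0,0,0],[0,0,0],[0,0,0],[0,0,0],[0,0,0],[0,0,0],[0,0,0],[0,0,0]], jaw=[0.36,0.36,0.36,0.5,0.5,0.5,0.5,0.5,0.5,0.5], squeeze=20)

```text
t: 14.25
ee_pos: [570.8, -3.4, 38.4]
orientation: [[0.075, -0.0, -0.997], [0.997, -0.0, 0.075], [-0.0, -1.0, 0.0]]
wrist_force: [0.4, -1.0, -2.5]
opening: 0.373
```

```bash
python3 -c "
from h import *
rows([457,257,130],None,8)"
```

```text
t14.25 tcp [570.8  -3.4  38.4] yaw 1.496 shift cm [25.12 -9.16 13.29] turn y 0.000 open 0.373 F [ 0.4 -1.  -2.5] q [-0.14  0.24  1.65 -0.    1.25 -1.64]
[[3.14, -1.15, 1.66], [3.14, -1.15, 1.66], [3.14, -1.15, 1.66], [3.14, -1.15, 1.66], [3.14, -1.15, 1.66], [3.14, -1.15, 1.66], [3.14, -1.15, 1.66], [3.14, -1.15, 1.66]] dr y 0.000
```

>>> move_arm(xyz=[[0,0,0],[0,-4.5,0],[0,-4.7,0],[4.19,0,2.21],[3.74,0,2.91],[3.18,0,3.52],[2.52,0,4.02],[1.78,0,4.39],[0.98,0,4.64],[0,0,0]], dr=[[0,0,0],[0,0,0],[0,0,0],[0,0.175,0],[0,0.175,0],[0,0.175,0],[0,0.175,0],[0,0.175,0],[0,0.175,0],[0,0.175,0]], jaw=[0.25,0.25,0.25,0.4,0.6,0.9,1,1,1,1])

```text
t: 15.5
ee_pos: [456.1, 259.0, 130.7]
orientation: [[0.963, 0.0, -0.268], [0.268, 0.001, 0.963], [0.0, -1.0, 0.0]]
wrist_force: [0.5, -0.7, 0.1]
opening: 1.0
```

>>> move_arm(xyz=[[0,0,0],[0,0,0],[0,0,0],[0,0,0],[0,0,0],[0,0,0],[0,0,0],[0,0,0],[0,0,0],[0,0,0]], dr=[[0,0.175,0],[0,0.171,0],[0,0,0],[0,0,0],[0,0,0],[0,0,0],[0,0,0],[0,0,0],[0,0,0],[0,0,0]], jaw=[1,1,1,1,1,1,1,1,1,1])

```text
t: 16.75
ee_pos: [457.4, 256.5, 130.4]
orientation: [[0.997, -0.0, 0.072], [-0.072, -0.0, 0.997], [-0.0, -1.0, -0.0]]
wrist_force: [0.1, 0.8, -0.5]
opening: 0.997
```

```bash
python3 -c "
from h import *
import pickle
delta([457,257,100],-0.077)
c=cam('wrist');f=arm.grab_frame('wrist');pickle.dump(c,open('c3.pkl','wb'));cv2.imwrite('pics/w5raw.png',f)
cv2.imwrite('pics/w5.png',cv2.resize(f,(800,600),interpolation=cv2.INTER_CUBIC))"
```

```text
t16.75 tcp [457.4 256.5 130.4] yaw -0.072 shift cm [-0.04  3.04  0.04] turn y 0.005 open 0.997 F [ 0.1  0.8 -0.5] q [ 0.36  0.08  1.65 -0.    1.42  0.44]
```

View pics/w5.png

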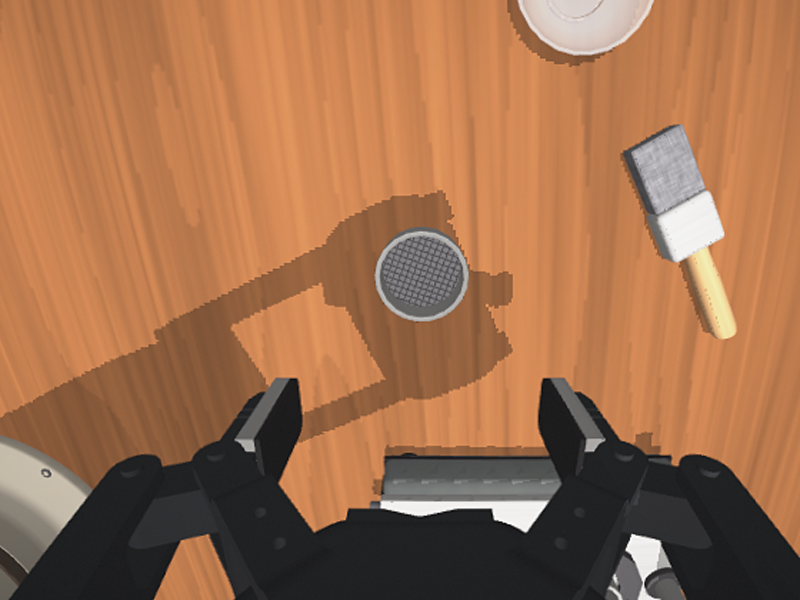

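The sieve's rim is centred at (422,275) between the open fingers, with the dish and brush clear of it. I'll work out the position from that.

Run:
```python
from h import *
import pickle
c=pickle.load(open('c3.pkl','rb'))
W=lambda uv,z:world(c,np.array(uv)*.7,z)
s=W([[376,275],[468,275],[422,228],[422,322]],33);print(s.round(1),((s[0]+s[1]+s[2]+s[3])/4))
S=(s[0]+s[1]+s[2]+s[3])/4
p=np.array([457.4,256.5,130.4]);R=np.array(arm.get_obs()['orientation'])
for b in(30,40,50,60):print(b,(pix(c,[p+R@[x,-b,zz] for zz in(-11,11) for x in(-42.5,42.5)])/.7).round(0).tolist())
delta([S[0],S[1],-31],-0.077)
```

```text
[[427.2 265.5  33. ]
 [490.3 261.   33. ]
 [461.  295.4  33. ]
 [456.4 228.7  33. ]] [458.74082449 262.64641085  33.        ]
30 [[319.0, 397.0], [524.0, 397.0], [314.0, 348.0], [529.0, 348.0]]
40 [[313.0, 410.0], [530.0, 410.0], [308.0, 360.0], [536.0, 360.0]]
50 [[306.0, 426.0], [537.0, 426.0], [301.0, 372.0], [543.0, 372.0]]
60 [[299.0, 443.0], [545.0, 443.0], [293.0, 387.0], [552.0, 387.0]]
t16.80 tcp [457.4 256.6 130.4] yaw -0.072 shift cm [ 0.09 16.14  0.62] turn y 0.005 open 1.003 F [ 0.7 -0.2 -0.7] q [ 0.36  0.08  1.65 -0.    1.42  0.44]
```

>>> move_arm(xyz=[[0.1,2,0.6],[0,4.5,0],[0,4.5,0],[0,3.5,0],[0,2.0,0],[0,0,0],[0,0,0],[0,0,0],[0,0,0],[0,0,0]], dr=[[0,0,0],[0,0,0],[0,0,0],[0,0,0],[0,0,0],[0,0,0],[0,0,0],[0,0,0],[0,0,0],[0,0,0]], jaw=[1,1,1,1,1,1,0.5,0.5,0.5,0.5], squeeze=20)

```text
t: 18.05
ee_pos: [459.5, 262.7, -33.3]
orientation: [[0.997, 0.002, 0.072], [-0.072, 0.001, 0.997], [0.002, -1.0, 0.001]]
wrist_force: [-1.8, -0.5, 7.2]
opening: 0.754
```

>>> move_arm(xyz=[[0,0,0],[0,0,0],[0,0,0],[0,0,0],[0,0,0],[0,0,0],[0,0,0],[0,0,0],[0,0,0],[0,0,0]], dr=[[0,0,0],[0,0,0],[0,-0.174,0],[0,-0.174,0],[0,-0.174,0],[0,-0.174,0],[0,-0.174,0],[0,-0.174,0],[0,-0.174,0],[0,-0.174,0]], jaw=[0.5,0.95,0.95,0.95,0.95,0.95,0.95,0.95,0.95,0.95])

```text
t: 19.3
ee_pos: [459.1, 262.5, -34.2]
orientation: [[0.243, 0.001, -0.97], [0.97, 0.0, 0.243], [0.0, -1.0, -0.001]]
wrist_force: [-0.5, -0.5, -0.2]
opening: 0.951
```

>>> move_arm(xyz=[[0,-0.5,0],[0,0,0],[0,0,0],[0,0,0],[0,0,0],[0,0,0],[0,0,0],[0,0,0],[0,-1,0],[0,-2,0]], dr=[[0,-0.171,0],[0,0,0],[0,0,0],[0,0,0],[0,0,0],[0,0,0],[0,0,0],[0,0,0],[0,0,0],[0,0,0]], jaw=[0.95,0.95,0.5,0.5,0.5,0.5,0.5,0.5,0.5,0.5], squeeze=35)

```text
t: 20.55
ee_pos: [458.3, 262.2, 0.5]
orientation: [[0.081, -0.002, -0.997], [0.997, -0.001, 0.081], [-0.001, -1.0, 0.001]]
wrist_force: [0.6, 0.3, -0.7]
opening: 0.725
```

```bash
python3 -c "
from h import *
rows([570.8,-3.4,110],1.496,6)"
```

```text
t20.55 tcp [458.3 262.2   0.5] yaw 1.489 shift cm [-25.57 -10.95 -13.36] turn y -0.007 open 0.725 F [ 0.6  0.3 -0.7] q [ 0.37  0.2   1.79 -0.    1.15 -1.12]
[[-4.26, -1.83, -2.23], [-4.26, -1.83, -2.22], [-4.27, -1.83, -2.22], [-4.27, -1.83, -2.21], [-4.27, -1.83, -2.21], [-4.27, -1.83, -2.2]] dr y -0.001
```

>>> move_arm(xyz=[[0,-4.5,0],[-4.0,-3.95,-2.2],[-4.6,0,-2.4],[-4.6,0,-2.4],[-4.6,0,-2.4],[-4.6,0,-2.4],[-3.2,0,-1.5],[0,0,0],[0,0,0],[0,0,0]], dr=[[0,-0.007,0],[0,0,0],[0,0,0],[0,0,0],[0,0,0],[0,0,0],[0,0,0],[0,0,0],[0,0,0],[0,0,0]], jaw=[0.5,0.5,0.5,0.5,0.5,0.5,0.5,0.5,0.5,0.5])

```text
t: 21.8
ee_pos: [572.6, -1.6, 85.1]
orientation: [[0.072, 0.0, -0.997], [0.997, 0.0, 0.072], [0.0, -1.0, -0.0]]
wrist_force: [-0.1, 0.1, -0.9]
opening: 0.725
```

```bash
python3 -c "
from h import *
import pickle
delta([570.8,-3.4,52.5],1.496)
c=cam('wrist');f=arm.grab_frame('wrist');pickle.dump(c,open('c4.pkl','wb'));cv2.imwrite('pics/w6raw.png',f)
cv2.imwrite('pics/w6.png',cv2.resize(f[120:345,140:440],(800,600),interpolation=cv2.INTER_CUBIC))"
```

```text
t21.80 tcp [572.6  -1.6  85.1] yaw 1.499 shift cm [-0.19  3.26  0.17] turn y 0.003 open 0.725 F [-0.1  0.1 -0.9] q [-0.14  0.2   1.6   0.    1.34 -1.64]
```

View pics/w6.png

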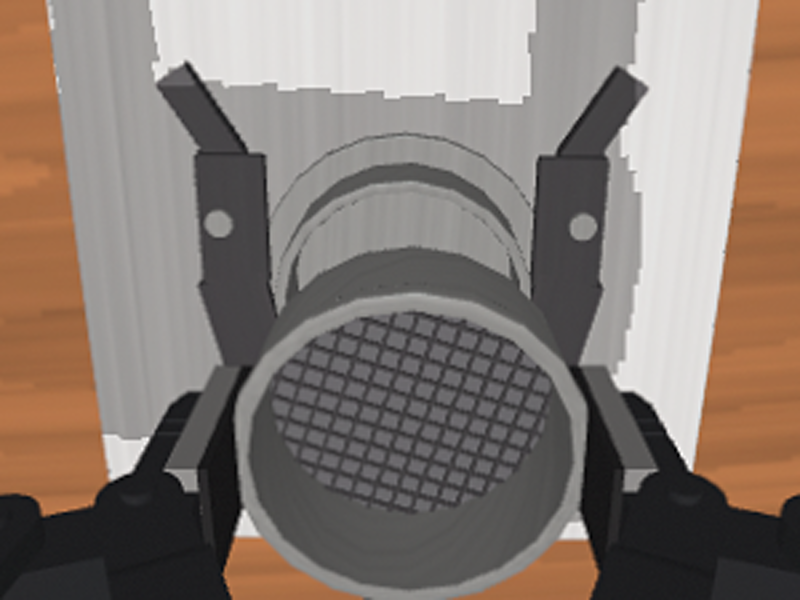

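The sieve is held upright with its rim centred at (411,448). The pan is in the nest behind the lips, with its flange front edge at (403,133). I'll compare the two centres.

Run:
```python
from h import *
import pickle
c=pickle.load(open('c4.pkl','rb'));p=np.array([572.6,-1.6,85.1])
W=lambda uv,z:world(c,np.array(uv)/2.667+[140,120],z).round(1)
u=np.array([.997,-.077]);v=np.array([.077,.997])
f=W([[403,133]],69)[0];print('pan from flange',f[:2]+39*u,'from rim',W([[408,180]],89)[0][:2]+32*u)
print('dots',W([[219,224],[584,227]],75).mean(0),'lip ends',W([[265,155],[540,156]],75))
N=np.array([570.8,-3.4])
for z in(145,148,151):
  print(z,'sieve front->centre',W([[410,293]],z)[0][:2]+32.5*u,'LR',W([[237,425],[587,425]],z).mean(0))
delta([570.8,-3.4,52.5],1.496)
```

```text
pan from flange [566.683  -2.603] from rim [567.104  -1.364]
dots [550.5   -1.65  75.  ] lip ends [[529.7 -34.2  75. ]
 [534.9  34.1  75. ]]
145 sieve front->centre [573.0025  -1.3025] LR [ 5.659e+02 -2.500e-01  1.450e+02]
148 sieve front->centre [571.8025  -1.2025] LR [ 5.6405e+02 -1.0000e-01  1.4800e+02]
151 sieve front->centre [570.6025  -1.1025] LR [562.2   0.  151. ]
t21.85 tcp [572.6  -1.6  85.1] yaw 1.499 shift cm [-0.19  3.26  0.17] turn y 0.003 open 0.726 F [-0.8  0.1 -1.6] q [-0.14  0.2   1.6   0.    1.34 -1.64]
```

>>> move_arm(xyz=[[-0.1,0,0.35],[0,1,0],[0,1,0],[0,0.3,0],[0,0.2,0],[0,0.2,0],[0,0.2,0],[0,0.1,0],[0,0,0],[0,0,0]], dr=[[0,0,0],[0,0,0],[0,0,0],[0,0,0],[0,0,0],[0,0,0],[0,0,0],[0,0,0],[0,0,0],[0,0,0]], jaw=[0.5,0.5,0.5,0.5,0.5,0.5,0.5,0.5,0.5,0.5])

```text
t: 23.1
ee_pos: [569.3, -3.2, 54.8]
orientation: [[0.073, -0.0, -0.997], [0.997, -0.0, 0.073], [-0.0, -1.0, 0.0]]
wrist_force: [-1.2, 0.6, -1.6]
opening: 0.72
```

>>> move_arm(xyz=[[0,0.1,0],[0,0.1,0],[0,0.1,0],[0,0,0],[0,0,0],[0,0,0],[0,0,0],[0,0,0],[0,0,0],[0,0,0]], dr=[[0,0,0],[0,0,0],[0,0,0],[0,0,0],[0,0,0],[0,0,0],[0,0,0],[0,0,0],[0,0,0],[0,0,0]], jaw=[0.5,0.5,0.5,0.5,0.5,0.5,0.5,0.5,0.5,0.5])

```text
t: 24.35
ee_pos: [569.4, -3.2, 52.6]
orientation: [[0.073, 0.0, -0.997], [0.997, -0.0, 0.073], [-0.0, -1.0, -0.0]]
wrist_force: [-5.6, 1.5, 9.7]
opening: 0.72
```

>>> move_arm(xyz=[[0,0,0],[0,0,0],[0,0,0],[0,-1.5,0],[0,-3.5,0],[0,-4,0],[-4.75,0,1.67],[-4.97,0,0.82],[-5.03,0,-0.06],[-4.95,0,-0.94]], dr=[[0,0,0],[0,0,0],[0,0,0],[0,0,0],[0,0,0],[0,0,0],[0,0.175,0],[0,0.175,0],[0,0.175,0],[0,0.175,0]], jaw=[0.8,0.95,0.95,0.95,0.95,0.95,0.95,0.95,0.8,0.6])

```text
t: 25.6
ee_pos: [488.3, -189.4, 143.2]
orientation: [[0.702, 0.001, -0.712], [0.712, -0.001, 0.702], [0.0, -1.0, -0.001]]
wrist_force: [0.2, 0.6, -1.4]
opening: 0.61
```

>>> move_arm(xyz=[[-4.71,0,-1.78],[-4.33,0,-2.58],[0,0,0],[0,0,0],[0,0,0],[0,0,0],[0,0,0],[0,0,0],[0,0,0],[0,0,0]], dr=[[0,0.175,0],[0,0.175,0],[0,0.175,0],[0,0.175,0],[0,0.171,0],[0,0,0],[0,0,0],[0,0,0],[0,0,0],[0,0,0]], jaw=[0.5,0.5,0.5,0.5,0.5,0.5,0.5,0.5,0.5,0.5])

```text
t: 26.85
ee_pos: [448.7, -280.3, 141.9]
orientation: [[0.997, -0.0, 0.072], [-0.072, -0.0, 0.997], [-0.0, -1.0, -0.0]]
wrist_force: [-0.3, -0.3, -0.2]
opening: 0.495
```

```bash
python3 -c "
from h import *
import pickle
delta([448,-280,100],-0.075)
c=cam('wrist');f=arm.grab_frame('wrist');pickle.dump(c,open('c5.pkl','wb'));cv2.imwrite('pics/w7raw.png',f)
cv2.imwrite('pics/w7.png',cv2.resize(f,(800,600),interpolation=cv2.INTER_CUBIC))
cv2.imwrite('pics/s3raw.png',arm.grab_frame('side'))"
```

```text
t26.85 tcp [ 448.7 -280.3  141.9] yaw -0.072 shift cm [-0.07  4.19  0.02] turn y 0.003 open 0.495 F [-0.3 -0.3 -0.2] q [-0.7   0.08  1.62 -0.    1.44 -0.63]
```

View pics/w7.png

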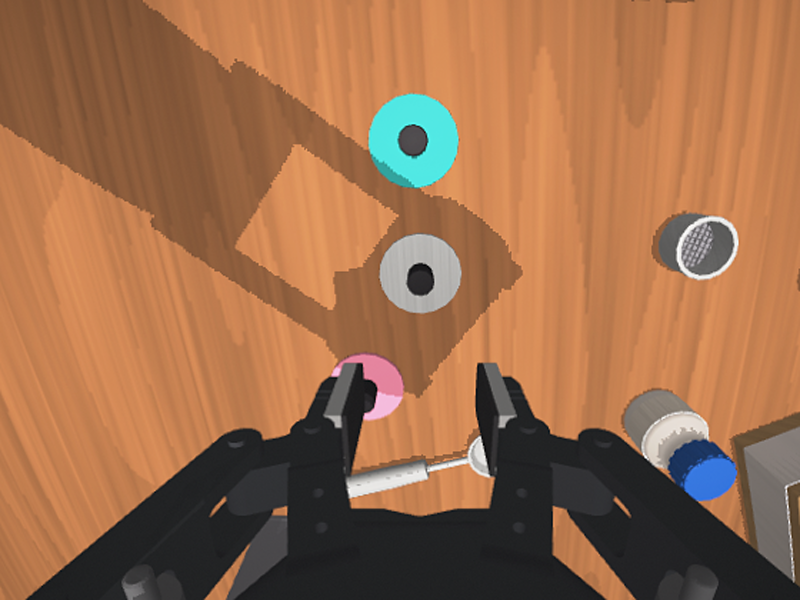

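The plain lid is at (420,273), with its knob top at about (420,282). It lies between the turquoise lid at (413,140) and the pink one at (370,387).

Run:
```python
from h import *
import pickle
c=pickle.load(open('c5.pkl','rb'))
W=lambda uv,z:world(c,np.array(uv)*.7,z)
s=W([[379,273],[461,273],[420,234],[420,313]],11);print(s.round(1));S=s.mean(0);print(S,'knob',W([[420,283]],35))
delta([S[0],S[1],-24],-0.072)
```

```text
[[ 416.7 -278.6   11. ]
 [ 479.6 -283.1   11. ]
 [ 450.3 -250.8   11. ]
 [ 445.8 -313.5   11. ]]
[ 448.1123241  -281.51314882   11.        ] knob [[ 448.05084414 -281.9375928    35.        ]]
t26.95 tcp [ 448.7 -280.3  141.9] yaw -0.073 shift cm [-0.05 16.59 -0.12] turn y -0.001 open 0.499 F [-1.   1.   0.3] q [-0.7   0.08  1.62 -0.    1.44 -0.63]
```

>>> move_arm(xyz=[[-0.05,2,-0.15],[0,4.5,0],[0,4.5,0],[0,3.5,0],[0,1.9,0],[0,0,0],[0,0,0],[0,0,0],[0,0,0],[0,0,0]], dr=[[0,0,0],[0,0,0],[0,0,0],[0,0,0],[0,0,0],[0,0,0],[0,0,0],[0,0,0],[0,0,0],[0,0,0]], jaw=[0.5,0.5,0.5,0.5,0.5,0.5,0.1,0.1,0.1,0.1], squeeze=20)

```text
t: 28.2
ee_pos: [448.6, -282.2, -20.9]
orientation: [[0.997, 0.001, 0.073], [-0.073, -0.001, 0.997], [0.001, -1.0, -0.001]]
wrist_force: [-1.7, 1.2, 7.8]
opening: 0.225
```

>>> move_arm(xyz=[[0,0,0],[0,0,0],[0,0,0],[0,0,0],[0,0,0],[0,0,0],[0,0,0],[0,0,0],[0,0,0],[0,0,0]], dr=[[0,0,0],[0,0,0],[0,-0.18,0],[0,-0.18,0],[0,-0.18,0],[0,-0.18,0],[0,-0.18,0],[0,-0.18,0],[0,-0.18,0],[0,-0.18,0]], jaw=[0.1,0.5,0.5,0.5,0.5,0.5,0.5,0.5,0.5,0.5])

```text
t: 29.45
ee_pos: [448.0, -281.8, -21.9]
orientation: [[0.197, 0.0, -0.98], [0.98, -0.0, 0.197], [-0.0, -1.0, -0.0]]
wrist_force: [1.0, -0.0, -0.0]
opening: 0.501
```

>>> move_arm(xyz=[[0,0,0],[0,0,0],[0,0,0],[0,0,0],[0,0,0],[0,0,0],[0,0,0],[0,0,0],[0,-0.5,0],[0,-1,0]], dr=[[0,-0.128,0],[0,0,0],[0,0,0],[0,0,0],[0,0,0],[0,0,0],[0,0,0],[0,0,0],[0,0,0],[0,0,0]], jaw=[0.5,0.5,0.1,0.1,0.1,0.1,0.1,0.1,0.1,0.1], squeeze=40)

```text
t: 30.7
ee_pos: [447.8, -281.6, -6.9]
orientation: [[0.076, -0.001, -0.997], [0.997, 0.0, 0.076], [0.0, -1.0, 0.001]]
wrist_force: [0.2, 0.1, -0.7]
opening: 0.216
```

>>> move_arm(xyz=[[0,-4.5,0],[0,-4.5,0],[4.1,-3.2,-1.43],[4.5,0,-1.57],[4.8,0,-1.67],[4.8,0,-1.67],[4.8,0,-1.67],[3.7,0,-1.3],[2.0,0,-0.7],[0,0,0]], dr=[[0,0,0],[0,0,0],[0,0,0],[0,0,0],[0,0,0],[0,0,0],[0,0,0],[0,0,0],[0,0,0],[0,0,0]], jaw=[0.1,0.1,0.1,0.1,0.1,0.1,0.1,0.1,0.1,0.1])

```text
t: 31.95
ee_pos: [569.8, -2.4, 115.1]
orientation: [[0.074, -0.0, -0.997], [0.997, -0.0, 0.074], [-0.0, -1.0, 0.0]]
wrist_force: [0.6, -1.3, -1.2]
opening: 0.217
```

```bash
python3 -c "
from h import *
import pickle
delta([569.4,-3.2,87],1.493)
c=cam('wrist');f=arm.grab_frame('wrist');pickle.dump(c,open('c6.pkl','wb'));cv2.imwrite('pics/w8raw.png',f)
cv2.imwrite('pics/w8.png',cv2.resize(f[120:345,140:440],(800,600),interpolation=cv2.INTER_CUBIC))
delta([569.4,-3.2,87],1.493)"
```

```text
t31.95 tcp [569.8  -2.4 115.1] yaw 1.496 shift cm [-0.08  2.81  0.03] turn y 0.003 open 0.217 F [ 0.6 -1.3 -1.2] q [-0.14  0.18  1.56 -0.    1.4  -1.64]
t32.00 tcp [569.4  -3.3 115. ] yaw 1.496 shift cm [0.01 2.8  0.  ] turn y 0.003 open 0.219 F [ 0.6 -0.6 -1.4] q [-0.14  0.18  1.57 -0.    1.4  -1.64]
```

View pics/w8.png

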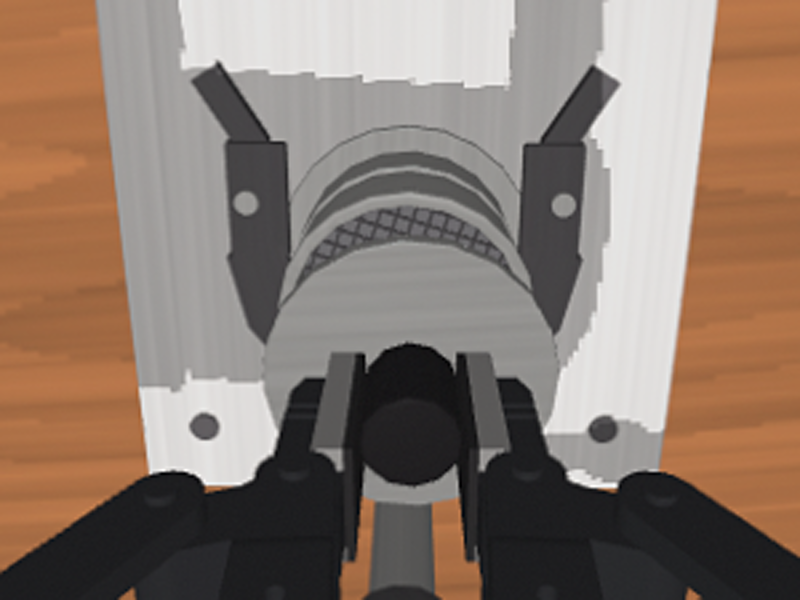

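The sieve sits level on the pan, with its front rim at (408,195). The lid hangs level above it, with its front edge at (408,240).

Run:
```python
from h import *
import pickle
c=pickle.load(open('c6.pkl','rb'))
W=lambda uv,z:world(c,np.array(uv)/2.667+[140,120],z).round(1)
u=np.array([.997,-.077])
print('sieve',W([[409,192]],115)[0][:2]+32.5*u,'pan',W([[408,125]],67)[0][:2]+39*u,'lid',W([[409,240]],148.1)[0][:2]+32*u,W([[264,370],[558,370]],148).mean(0))
print('flange front x, lips',W([[287,143],[526,145]],75).mean(0))
delta([569.4,-3.2,87],1.493)
```

```text
sieve [568.7025  -2.2025] pan [567.483  -2.403] lid [569.304  -2.164] [566.3  -1.4 148. ]
flange front x, lips [ 5.326e+02 -1.500e-01  7.500e+01]
t32.00 tcp [569.4  -3.3 115. ] yaw 1.496 shift cm [0.01 2.8  0.  ] turn y 0.003 open 0.219 F [ 0.6 -0.6 -1.4] q [-0.14  0.18  1.57 -0.    1.4  -1.64]
```

>>> move_arm(xyz=[[0.04,0.8,0],[0,0.8,0],[0,0.5,0],[0,0.2,0],[0,0.2,0],[0,0.1,0],[0,0.1,0],[0,0.1,0],[0,0,0],[0,0,0]], dr=[[0,0,0],[0,0,0],[0,0,0],[0,0,0],[0,0,0],[0,0,0],[0,0,0],[0,0,0],[0,0,0],[0,0,0]], jaw=[0.1,0.1,0.1,0.1,0.1,0.1,0.1,0.1,0.1,0.1])

```text
t: 33.25
ee_pos: [569.7, -2.7, 87.1]
orientation: [[0.076, 0.0, -0.997], [0.997, -0.0, 0.076], [-0.0, -1.0, -0.0]]
wrist_force: [-0.6, 0.2, 3.6]
opening: 0.214
```

>>> move_arm(xyz=[[0,0.1,0],[0,0,0],[0,0,0],[0,0,0],[0,0,0],[0,-0.5,0],[0,-2.5,0],[0,-4,0],[0,-4.4,0],[0,0,0]], dr=[[0,0,0],[0,0,0],[0,0,0],[0,0,0],[0,0,0],[0,0,0],[0,0,0],[0,0,0],[0,0,0],[0,0,0]], jaw=[0.1,0.1,0.5,0.5,0.5,0.5,0.5,0.5,0.5,0.5])

```text
t: 34.5
ee_pos: [570.9, -2.9, 203.7]
orientation: [[0.076, 0.006, -0.997], [0.997, -0.001, 0.076], [-0.0, -1.0, -0.006]]
wrist_force: [0.1, 0.3, -0.4]
opening: 0.497
```

Run:
```python
from h import *
import pickle
rows([652,98.5,200],-0.077,9)
c=cam('wrist');f=arm.grab_frame('wrist');pickle.dump(c,open('c7.pkl','wb'));cv2.imwrite('pics/w9raw.png',f)
s=arm.grab_frame('side');cv2.imwrite('pics/s4raw.png',s)
a=cv2.resize(f[100:400,100:460],(420,350),interpolation=cv2.INTER_CUBIC);b=cv2.resize(s[150:275,250:385],(378,350),interpolation=cv2.INTER_CUBIC)
cv2.imwrite('pics/m1.png',np.hstack([a,b]))
```

```text
t34.50 tcp [570.9  -2.9 203.7] yaw 1.495 shift cm [10.72  0.41 -7.32] turn y -1.569 open 0.497 F [ 0.1  0.3 -0.4] q [-0.14  0.13  1.43 -0.    1.57 -1.64]
[[1.19, 0.05, -0.81], [1.03, 0.05, -1.01], [0.84, 0.05, -1.17], [0.63, 0.05, -1.3], [0.39, 0.05, -1.39], [0.14, 0.05, -1.44], [-0.11, 0.05, -1.44], [-0.36, 0.05, -1.4], [-0.59, 0.05, -1.32]] dr y -0.174
```

View pics/m1.png

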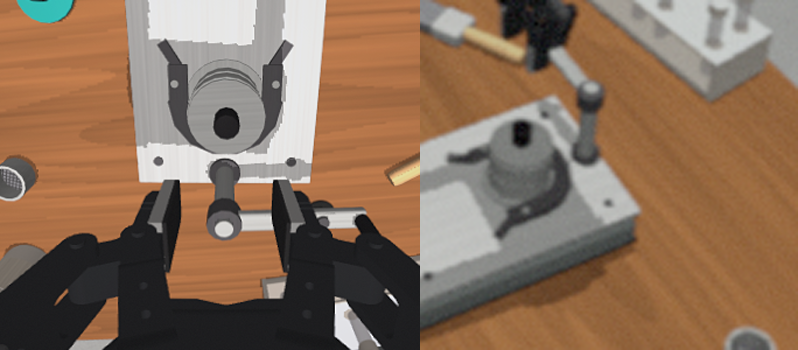

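The stack stands level with the lid on the sieve in both views. The hub is at (224,228) and the bar runs right to the post at about (365,222).

Run:
```python
from h import *
import pickle
c=pickle.load(open('c7.pkl','rb'))
W=lambda uv,z:world(c,np.array(uv)/1.1667+[100,100],z).round(1)
print('hub',W([[224,228]],160),'post base',W([[360,218]],157),'knob top',W([[227,131]],144))
for X in([652,98.5,157],[652,98.5,190],[644,-9,157],[570,-3,144]):print(X,((pix(c,X)-100)*1.1667).round(0))
```

```text
hub [[645.   -9.6 160. ]] post base [[646.7  96.6 157. ]] knob top [[571.7  -1.7 144. ]]
[652, 98.5, 157] [[362. 224.]]
[652, 98.5, 190] [[379. 251.]]
[644, -9, 157] [[225. 225.]]
[570, -3, 144] [[225. 129.]]
```

>>> move_arm(xyz=[[1.19,0,-0.81],[1.31,0,-0.59],[1.4,0,-0.35],[1.44,0,-0.1],[1.43,0,0.15],[1.38,0,0.39],[1.29,0,0.63],[1.17,0,0.85],[1.0,0,1.03],[0,0,0]], dr=[[0,0.175,0],[0,0.175,0],[0,0.175,0],[0,0.175,0],[0,0.175,0],[0,0.175,0],[0,0.175,0],[0,0.175,0],[0,0.172,0],[0,0,0]], jaw=[0.5,0.5,0.5,0.5,0.5,0.5,0.5,0.5,0.5,0.5])

```text
t: 35.85
ee_pos: [650.1, 99.0, 198.2]
orientation: [[0.997, -0.002, 0.075], [-0.075, -0.0, 0.997], [-0.002, -1.0, -0.0]]
wrist_force: [-1.3, -0.4, 0.6]
opening: 0.496
```

Run:
```python
from h import *
delta([651,98,128],-0.077)
# arc rows: centre C radius 108, post angle from 90deg to -1.5deg overshoot, tool turning along
C=np.array([644.2,-9.2]);y0=-0.077;n=12
th=np.linspace(1.57,-0.03,n+1)
P=np.array([C+108*np.array([np.cos(np.pi+y0-t),np.sin(np.pi+y0-t)]) for t in th]);print(P[0],P[-1])
for i in range(n):
    yaw=y0+(1.57-th[i]);R=np.array([[np.cos(yaw),-np.sin(yaw)],[np.sin(yaw),np.cos(yaw)]])
    d=R.T@(P[i+1]-P[i])/10;print([round(d[0],2),0,round(d[1],2)],end=',')
print('turn',-(th[0]-th[-1])/n)
```

```text
t35.85 tcp [650.1  99.  198.2] yaw -0.075 shift cm [ 0.12  7.02 -0.09] turn y 0.002 open 0.496 F [-1.3 -0.4  0.6] q [ 0.03  0.32  1.21 -0.    1.61  0.11]
[652.42203375  98.48657373] [536.31926404  -4.12586861]
[np.float64(-1.44), 0, np.float64(-0.1)],[np.float64(-1.44), 0, np.float64(-0.1)],[np.float64(-1.44), 0, np.float64(-0.1)],[np.float64(-1.44), 0, np.float64(-0.1)],[np.float64(-1.44), 0, np.float64(-0.1)],[np.float64(-1.44), 0, np.float64(-0.1)],[np.float64(-1.44), 0, np.float64(-0.1)],[np.float64(-1.44), 0, np.float64(-0.1)],[np.float64(-1.44), 0, np.float64(-0.1)],[np.float64(-1.44), 0, np.float64(-0.1)],[np.float64(-1.44), 0, np.float64(-0.1)],[np.float64(-1.44), 0, np.float64(-0.1)],turn -0.13333333333333333
```

>>> move_arm(xyz=[[0.12,1,-0.1],[0,2,0],[0,2,0],[0,1.5,0],[0,0.5,0],[0,0,0],[0,0,0],[0,0,0],[0,0,0],[0,0,0]], dr=[[0,0,0],[0,0,0],[0,0,0],[0,0,0],[0,0,0],[0,0,0],[0,0,0],[0,0,0],[0,0,0],[0,0,0]], jaw=[0.5,0.5,0.5,0.5,0.5,0.5,0.05,0.05,0.05,0.05], squeeze=20)

```text
t: 37.1
ee_pos: [651.7, 97.5, 130.5]
orientation: [[0.997, 0.001, 0.077], [-0.077, -0.0, 0.997], [0.001, -1.0, 0.0]]
wrist_force: [0.1, 0.1, 6.3]
opening: 0.129
```

>>> move_arm(xyz=[[0,0,0],[-1.44,0,-0.1],[-1.44,0,-0.1],[-1.44,0,-0.1],[-1.44,0,-0.1],[-1.44,0,-0.1],[-1.44,0,-0.1],[-1.44,0,-0.1],[-1.44,0,-0.1],[-1.44,0,-0.1]], dr=[[0,0,0],[0,-0.133,0],[0,-0.133,0],[0,-0.133,0],[0,-0.133,0],[0,-0.133,0],[0,-0.133,0],[0,-0.133,0],[0,-0.133,0],[0,-0.133,0]], jaw=[0.22,0.22,0.22,0.22,0.22,0.22,0.22,0.22,0.22,0.22])

```text
t: 38.35
ee_pos: [545.1, 36.0, 129.8]
orientation: [[0.431, -0.0, -0.902], [0.902, 0.0, 0.431], [-0.0, -1.0, 0.0]]
wrist_force: [0.9, 0.9, 0.1]
opening: 0.217
```

>>> move_arm(xyz=[[-1.44,0,-0.1],[-1.44,0,-0.1],[-1.0,0,-0.05],[-0.2,0,0],[-0.2,0,0],[0,0,0],[0,0,0],[0,0,0],[0,0,0],[0,0,0]], dr=[[0,-0.133,0],[0,-0.133,0],[0,-0.1,0],[0,0,0],[0,0,0],[0,0,0],[0,0,0],[0,0,0],[0,0,0],[0,0,0]], jaw=[0.22,0.22,0.22,0.22,0.22,0.22,0.22,0.22,0.22,0.22])

```text
t: 39.6
ee_pos: [534.9, -4.9, 129.9]
orientation: [[0.085, -0.0, -0.996], [0.996, 0.0, 0.085], [0.0, -1.0, 0.0]]
wrist_force: [0.2, 5.2, -0.9]
opening: 0.219
```

>>> move_arm(xyz=[[-0.1,0,0],[-0.1,0,0],[0,0,0],[0,0,0],[0,0,0],[0,0,0],[0,0,0],[0,0,0],[0,0,0],[0,0,0]], dr=[[0,0,0],[0,0,0],[0,0,0],[0,0,0],[0,0,0],[0,0,0],[0,0,0],[0,0,0],[0,0,0],[0,0,0]], jaw=[0.22,0.22,0.22,0.22,0.22,0.22,0.22,0.22,0.22,0.22])

```text
t: 40.85
ee_pos: [534.8, -5.2, 129.9]
orientation: [[0.084, 0.0, -0.996], [0.996, 0.003, 0.084], [0.003, -1.0, -0.0]]
wrist_force: [2.2, 18.9, -0.1]
opening: 0.223
```

>>> move_arm(xyz=[[0.2,0,0],[0.2,0,0],[0,0,0],[0,0,0],[0,-1,0],[0,-3,0],[0,-4,0],[0,-4,0],[0,0,0],[0,0,0]], dr=[[0,0,0],[0,0,0],[0,0,0],[0,0,0],[0,0,0],[0,0,0],[0,0,0],[0,0,0],[0,0,0],[0,0,0]], jaw=[0.3,0.4,0.4,0.4,0.4,0.4,0.4,0.4,0.4,0.4])

```text
t: 42.1
ee_pos: [534.9, -3.1, 249.8]
orientation: [[0.085, -0.0, -0.996], [0.996, -0.0, 0.085], [-0.0, -1.0, 0.0]]
wrist_force: [0.2, -0.3, -0.4]
opening: 0.401
```

Run:
```python
from h import *
delta([570,-3,250],1.493)
c=cam('side');s=arm.grab_frame('side');cv2.imwrite('pics/s5raw.png',s);cv2.imwrite('pics/w10raw.png',arm.grab_frame('wrist'))
# predicted post/knob pixels in side view and darkness there
u=np.array([.997,-.077]);C=np.array([644.2,-9.2])
for a in(-.15,-.1,-.05,0,.05,.1,.15):
    d=np.pi-.077-a;P=C+108*np.array([np.cos(d),np.sin(d)])
    q=pix(c,[[*P,z] for z in(165,175,185)]);g=cv2.cvtColor(s,6)
    print(a,q.round(0).tolist(),[int(g[int(y+.5),int(x+.5)]) for x,y in q])
k=pix(c,[[570,-3,z] for z in(125,135,140)]);print([int(g[int(y+.5),int(x+.5)]) for x,y in k])
# bystander drift: diff of dish/jar/brush/scoop regions against the first side frame
d=cv2.absdiff(cv2.GaussianBlur(cv2.imread('pics/side0.png'),(5,5),0),cv2.GaussianBlur(s,(5,5),0)).max(2)
for n,(x,y) in dict(dish=(312,201),brush=(378,228),spare=(525,396),scoop=(500,545),jar=(583,462)).items():
    X,Y=int(x*.7),int(y*.7);print(n,int((d[Y-18:Y+18,X-18:X+18]>40).sum()))
```

```text
t42.10 tcp [534.9  -3.1 249.8] yaw 1.486 shift cm [ 0.31 -0.02 -3.49] turn y -0.007 open 0.401 F [ 0.2 -0.3 -0.4] q [-0.15  0.05  1.43 -0.    1.66 -1.64]
-0.15 [[277.0, 197.0], [277.0, 195.0], [277.0, 192.0]] [110, 67, 76]
-0.1 [[276.0, 196.0], [276.0, 193.0], [276.0, 191.0]] [58, 20, 30]
-0.05 [[275.0, 195.0], [275.0, 192.0], [275.0, 189.0]] [17, 15, 20]
0 [[274.0, 193.0], [274.0, 191.0], [274.0, 188.0]] [92, 50, 47]
0.05 [[273.0, 192.0], [273.0, 189.0], [273.0, 187.0]] [119, 91, 92]
0.1 [[272.0, 191.0], [272.0, 188.0], [272.0, 185.0]] [113, 110, 116]
0.15 [[272.0, 189.0], [272.0, 187.0], [272.0, 184.0]] [107, 112, 117]
[7, 31, 105]
dish 0
brush 300
spare 0
scoop 0
jar 0
```

Run:
```python
from h import *
t=arm.grab_frame('top');a=cv2.imread('pics/top0.png')
d=cv2.absdiff(cv2.GaussianBlur(a,(5,5),0),cv2.GaussianBlur(t,(5,5),0)).max(2)
for n,(x,y) in dict(dish=(202,295),brush=(273,260),spare=(495,258),scoop=(576,345),jar=(562,260),turq=(460,344),pink=(540,366)).items():
    X,Y=int(x*.7),int(y*.7);print(n,int((d[Y-15:Y+15,X-15:X+15]>40).sum()))
w=[[x,y] for x,y in np.array([[258,267],[290,251]])*.7]
# best shift of brush template
T=a[165:200,165:216];r=cv2.matchTemplate(t[150:215,150:230],T,cv2.TM_CCOEFF_NORMED);print(cv2.minMaxLoc(r)[1::2],'expect (15,15)')
print('gripper in side view',pix(cam('side'),[[535,-3,z] for z in(300,400)]).round(),'brush at',np.array([378,228])*.7)
```

```text
dish 0
brush 0
spare 0
scoop 0
jar 0
turq 0
pink 0
(0.9988402128219604, (15, 15)) expect (15,15)
gripper in side view [[274. 156.]
 [274. 123.]] brush at [264.6 159.6]
```

The brush hasn't moved; the gripper was only hiding it in the side view. Everything is in place, so I'm handing in.

```bash
python3 -c "
from bench import arm
print(arm.get_obs()['t'],arm.hand_in())"
```

```text
the job is handed in; nothing more can be done
42.25 None
```

I finished the job and handed it in at 42.3 s; no verdict was reported. I slid the pan into the nest with the fingers inside its cup. Then I stacked the wide sieve and the plain black-knobbed lid on it, and swung the hold-down arm round to its stop.

**Checks that agreed**
- **Pan:** the push force rose to 10 N when it stopped. The last picture showed its flange in the horseshoe.
- **Sieve and lid:** each touched down within about 0.5 mm of the computed nested height. In the pictures before the arm was swung, the stack looked centred and level.
- **Hold-down arm:** it met a firm stop, 19 N at the post. The side view then put the post within about 0.05 rad of the stop.
- **Bystanders:** the top view showed no change at the dish, brush, spare sieve, scoop or jar, nor at the two look-alike lids. The gripper was clear of everything at hand-in.

**Checks that disagreed or were not made**
- **Finger length:** the physical fingertips sat 40–53 mm behind the reported TCP, not at it. My first reach into the pan therefore hung above the cup. Both cameras showed this, and I corrected for it from then on.
- **Pan position along x:** camera and touch estimates differed by about 3 mm, both within the 6 mm tolerance.
- **Brush:** the side view flagged a change there, but it was only the gripper in front of it; the top view confirmed no shift.
- **After the swing:** I had no picture views left, so I checked the final state only by numbers. One of the three knob samples in the side view was not dark, probably because the bar hides it. I did not re-measure the lid after the arm went over it.

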